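# Square up a stack of slotted shims and hold it up level

### The job

Square up the three slotted shim plates lying crooked on the small stand: tap or squeeze their edges, lengthwise and crosswise, until they are flush all round while the stack still lies on the stand. Then lift the whole stack by its edges and hold it level and still, flush as it is, at least 10 cm clear above the stand, and finish while still holding it so that a strap can be put round it. Do not let a plate fall, and leave the other things on the bench where they are.

Things in the scene. Friction and masses are not known exactly. Their poses are not given: they have to be found in the camera images.
- shim_low: lowest of the three loose slotted shim plates, grey steel, about 80 g, 54 mm long (its x) x 36 mm wide (its y) x 6 mm thick (its z, up); a slot 12 mm wide and 26 mm deep is open at its +x end. Origin: centre of the 54x36 outline, on the underside. All three plates are the same size; they lie loosely on one another, each shifted by up to 7 mm lengthwise and crosswise and turned by up to 0.16 rad from the others, slots the same way.
- shim_mid: middle of the three loose slotted shim plates, yellow brass, about 80 g, 54 mm long (its x) x 36 mm wide (its y) x 6 mm thick (its z, up); a slot 12 mm wide and 26 mm deep is open at its +x end. Origin: centre of the 54x36 outline, on the underside. All three plates are the same size; they lie loosely on one another, each shifted by up to 7 mm lengthwise and crosswise and turned by up to 0.16 rad from the others, slots the same way.
- shim_high: top of the three loose slotted shim plates, reddish copper, about 80 g, 54 mm long (its x) x 36 mm wide (its y) x 6 mm thick (its z, up); a slot 12 mm wide and 26 mm deep is open at its +x end. Origin: centre of the 54x36 outline, on the underside. All three plates are the same size; they lie loosely on one another, each shifted by up to 7 mm lengthwise and crosswise and turned by up to 0.16 rad from the others, slots the same way.
- stand: fixed grey stand bolted to the bench: a foot 90 x 60 mm and 10 mm high (two low bolt heads to 16 mm) carries an upright steel block 34 mm (x) x 22 mm (y) whose flat top is 50 mm above the bench; the shims lie on it and overhang it on all sides, so fingers can pass beside the block and reach below the stack. Origin: centre of its underside, x along the foot; the shims lie roughly along its x.
- stand_top (a point): centre of the flat top of the stand's block, 50 mm above the bench; axes as the stand. The squared stack is 18 mm high.
- bulb_box: white carton with a blue and a red end, 62x118x34 mm; bystander, loose on the bench. Origin: centre of its underside.
- tub: white and blue round tub, 90 mm wide, 79 mm high; bystander, loose on the bench. Origin: centre of its underside.
- tape: black roll of tape lying flat, 62 mm wide, 19 mm high; bystander, loose on the bench. Origin: centre of its underside.
- driver: small screwdriver with a blue handle, 22x150x24 mm; bystander, loose on the bench. Origin: centre of its underside.
- spanner: steel combination spanner lying flat, 27x184x6 mm; bystander, loose on the bench. Origin: centre of its underside.
- ball_race: steel ball bearing lying flat, 47 mm wide, 14 mm high; bystander, loose on the bench. Origin: centre of its underside.

How it is judged:
On the way:
1. the three shims lie flush on one another (2.5 mm, 0.06 rad) while still resting on the stand (x of shim_mid in the frame of shim_low between -0.0025 and 0.0025 m and y of shim_mid in the frame of shim_low between -0.0025 and 0.0025 m and angle between the x axis of each of shim_mid, shim_high and the x axis of shim_low, either way round below 0.06 rad and x of shim_high in the frame of shim_low between -0.0025 and 0.0025 m and y of shim_high in the frame of shim_low between -0.0025 and 0.0025 m and x of shim_high in the frame of shim_mid between -0.0025 and 0.0025 m and y of shim_high in the frame of shim_mid between -0.0025 and 0.0025 m and angle between the x axis of shim_high and the x axis of shim_mid, either way round below 0.06 rad and z of shim_mid in the frame of shim_low between 0.0045 and 0.008 m and z of shim_high in the frame of shim_mid between 0.0045 and 0.008 m and z of shim_low in the frame of stand_top between -0.003 and 0.003 m and horizontal distance between shim_low and stand_top below 0.015 m), for 0.2 s.
At the end, for the whole second after the job is handed in: The fingers hold the stack with the lowest shim's underside at least 80 mm above the stand's top and the stand carries none of it; the shims lie flush on one another (within 2.5 mm both ways and 0.06 rad), level within 0.10 rad, and at rest (20 mm/s, 0.15 rad/s) (z of shim_low in the frame of stand_top above 0.08 m and contact force between the fingers and shim_low above 0.5 N and x of shim_mid in the frame of shim_low between -0.0025 and 0.0025 m and y of shim_mid in the frame of shim_low between -0.0025 and 0.0025 m and angle between the x axis of each of shim_mid, shim_high and the x axis of shim_low, either way round below 0.06 rad and x of shim_high in the frame of shim_low between -0.0025 and 0.0025 m and y of shim_high in the frame of shim_low between -0.0025 and 0.0025 m and x of shim_high in the frame of shim_mid between -0.0025 and 0.0025 m and y of shim_high in the frame of shim_mid between -0.0025 and 0.0025 m and angle between the x axis of shim_high and the x axis of shim_mid, either way round below 0.06 rad and z of shim_mid in the frame of shim_low between 0.0045 and 0.008 m and z of shim_high in the frame of shim_mid between 0.0045 and 0.008 m and angle between each of shim_low, shim_mid, shim_high's own z axis and vertical below 0.1 rad and linear speed of each of shim_low, shim_mid, shim_high below 0.02 m/s and angular speed of each of shim_low, shim_mid, shim_high below 0.15 rad/s and contact force between each of shim_low, shim_mid, shim_high and stand below 0.05 N); the arm keeps its last pose, push and grip.
It fails at once if a shim fell off the stand or out of the grip (height (world z) of any of shim_low, shim_mid, shim_high below 0.035 m).
It fails at once if a bystander was shifted by more than 30 mm (distance of any of bulb_box, tub, tape, driver, spanner, ball_race from where it was at the start of the episode above 0.03 m).
It also fails if it takes over 58 s, if anything falls off the work surface, if the arm or the gripper's body presses on something with over 40 N, if the wrist force passes 120 N, or if a joint passes its speed limit or range.

### The arm

A 6-joint arm with a two-finger parallel gripper is mounted at the origin on a cart in front of the work surface, level with it; the furniture and walls round the work are solid. World frame = base frame: x ahead of the robot, y to its left, z up, the work surface at z = 0. Lengths are in m, angles in rad, forces in N, time in s.
With the tool pointing down it reaches from about 0.4 to 0.825 m from the base axis. Payload 7 kg.
Tool frame: the origin (TCP) lies on the front face of the gripper's body, between the roots of the fingers; the fingertips stand env.nose_length ahead of it and the grasp point (between the pads) lies 47 mm ahead of it (env.nose_length is the distance from the TCP to the fingertips, in m); z points along the fingers, y is the direction in which the jaws open and shut (so a half turn about z gives the same grasp; the last joint's range is limited). The gripper opens to 88 mm and grips with 3 to 60 N. Pads are 19 mm wide; open, the fingers measure 130 mm over their backs; the gripper's body (78 mm by 193 mm) begins 47 mm behind the grasp point.
Start: joints at [-0.991, 0.359, 0.012, 0, -1.224, -0.288], TCP at [0.194, -0.646, 0.292] pointing down, gripper open.
Joint ranges: [-3.07, 3.07], [-1.43, 2.12], [-1.02, 1.25], [-3.03, 1.67], [-3.05, -0], [-3.03, 3.03]. Speed limits (rad/s): [2.39, 2.39, 3.01, 3.14, 3.14, 3.14].

### API

Orientations are given as a unit quaternion [x, y, z, w].
In Python, from plant import env gives the robot as it stands. The module is installed in compiled form; this text tells all that it offers.
- The arm moves only by the tool servo_tool, never from a script. Its argument "commands" is one flat list of numbers, 7 for each row, row after row: the turn, a rotation vector about the tool's x, y, z in rad, then the shift along the tool's x, y, z in mm, then the opening in per cent of the stroke, from 0 (shut) to 100 (fully open). In form: [wx, wy, wz, dx, dy, dz, fingers, wx, wy, wz, dx, dy, dz, fingers, ...]. A call has 1 to 10 rows; each row is the pose to reach, as a shift and turn from the pose measured when the call began, along the tool's axes at that moment; what a row does not reach only later rows make up. A row lasts 1/8 s, in which the tool goes at most 62.5 mm and 10.7 degrees, less where a joint would pass 70% of its speed; a pose out of reach is approached as far as the arm can. A call with a gripper value outside its range is refused whole. The fingers move at their own pace and stop on an object; "newtons" is the grip in N (left out, the last holds). Time passes only in rows, so rows that repeat a pose let the fingers close. It gives the time, the measured TCP pose, the force and the opening at its end, in the units of the state.
- env.get_obs(): the state, without advancing time (a new reading comes with each control period).
- env.camera(name): name is "scene" or "top" or "wrist"; returns a dict with "img" (384x512x3 uint8, red, green, blue), "vfov" (degrees; the focal length in pixels is half the picture's height over the tangent of half this angle, whatever the lens; pixels are square), "cx", "cy" (the principal point, pixels), "xyz" and "rotation" of the camera in the world. Camera axes: x right, y up, looking along -z (the intrinsics and any distortion apply to the point x, -y, -z); pixel columns grow to the right and rows downward; lengths in m; the calibration is good to about 2 mm. A picture is of the moment at which its call begins. There is no depth.
- env.hand_in(): hands the job in, once; it reports no verdict.
The state is a dict: "time": time; "joint_positions": joint angles; "qd": joint speeds; "effort": joint torques, N m; "position": TCP position; "eef_rot": TCP orientation; "ft_force": force on the tool from outside, world axes, zero at the start; "ft_torque": the same for the moment, N m; "gripper_width": finger opening in m.
Only numpy, scipy, OpenCV 4.12 (cv2) and the standard library are available. Lean on these libraries where they do the work, as an engineer would, in place of code of your own. Each camera call takes 0.05 s, during which the arm holds its last target.

## Working session

There is one attempt and no reset: what is moved stays moved. The work goes in short steps, Python scripts to look and compute and a tool call to move; the robot and the scene stay as the last step left them, time stands still between calls to the robot, and variables do not carry over. Pictures are saved under pics/ and viewed, and the job is handed in when it is done.

Besides the shell and the picture viewer there is one more tool, called after "Request:" as name(argument=value, ...) on one line, values as JSON. servo_tool: Moves the arm, as the interface text tells. Its arguments: {"type":"object","properties":{"commands":{"type":"array","items":{"type":"number"}},"newtons":{"type":"number"}},"required":["commands"]}

```bash
mkdir -p pics; ls
python3 - <<'E'
from plant import env
import cv2
print(env.nose_length); o=env.get_obs(); print({k:(v if not hasattr(v,'round') else v) for k,v in o.items()})
for n in("scene","top","wrist"):
    c=env.camera(n); print(n,c["vfov"],c["cx"],c["cy"],c["xyz"],c["rotation"],[k for k in c])
    cv2.imwrite(f"pics/{n}0.png",c["img"][:,:,::-1])
E
```

```text
pics
0.0656
{'time': 0.0, 'joint_positions': array([-9.90891731e-01,  3.59377174e-01,  1.11019585e-02, -3.39913665e-04,
       -1.22410826e+00, -2.88113168e-01]), 'qd': array([ 2.24968664e-03, -1.64762040e-03,  3.35342861e-04,  7.03562843e-04,
        9.64434023e-04,  4.32333278e-05]), 'effort': array([-3.32726904e-04, -5.82720315e+01,  2.93063164e+01,  6.99743226e+00,
        6.98520264e-03, -1.29624932e-04]), 'position': array([ 0.19406454, -0.6461206 ,  0.29124949]), 'eef_rot': array([-1.45321377e-01,  9.89384173e-01,  7.87195693e-04, -1.88722674e-04]), 'ft_force': array([ 0.19511312,  0.17811721, -0.43057007]), 'ft_torque': array([-0.01273415,  0.06956652,  0.00870758]), 'gripper_width': 0.08734421823192486}
scene 48.55032934952071 253.29010741354315 197.38272198183333 [0.01005775 0.76798329 0.62580441] [-0.14937925  0.48182293  0.82239001 -0.26307257] ['img', 'vfov', 'cx', 'cy', 'xyz', 'rotation']
top 53.38026246861223 252.73333782238743 190.7767918958979 [ 0.30769216 -0.02069206  1.21098411] [-0.07868324  0.08057916  0.72642272 -0.67795721] ['img', 'vfov', 'cx', 'cy', 'xyz', 'rotation']
wrist 66.65740654691712 259.2614033294507 189.3431787613509 [ 0.11489093 -0.66962247  0.38427063] [-0.09109072 -0.12520489  0.792558    0.58981186] ['img', 'vfov', 'cx', 'cy', 'xyz', 'rotation']
```

View pics/scene0.png

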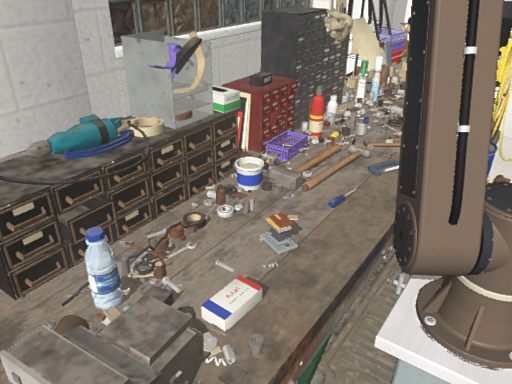

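View pics/top0.png

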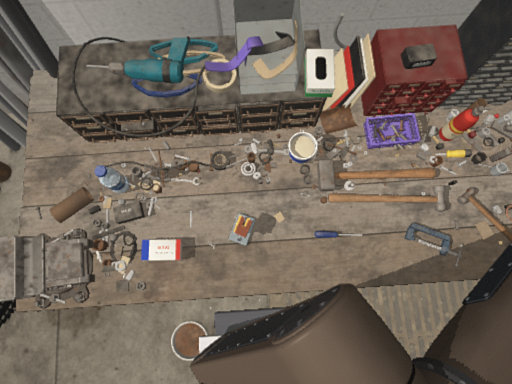

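View pics/wrist0.png

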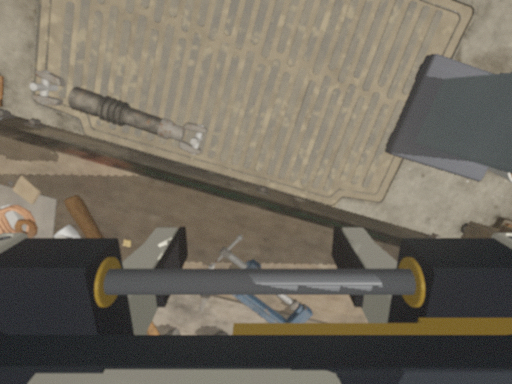

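The scene view shows the stand with the shims at about (282,228), and the top view shows it at about (242,229). The wrist view doesn't show it yet. I'll locate it and zoom in.

```bash
cat > h.py <<'E'
from plant import env
import cv2, numpy as np
from scipy.spatial.transform import Rotation as R
def K(c):
    f=c["img"].shape[0]/2/np.tan(np.radians(c["vfov"])/2); return f
def unproj(c,u,v,z):
    f=K(c); d=np.array([(u-c["cx"])/f,-(v-c["cy"])/f,-1.]); d=R.from_quat(c["rotation"]).apply(d)
    return c["xyz"]+d*(z-c["xyz"][2])/d[2]
def proj(c,P):
    f=K(c); p=R.from_quat(c["rotation"]).inv().apply(np.atleast_2d(P)-c["xyz"])
    return np.c_[c["cx"]+f*p[:,0]/-p[:,2], c["cy"]-f*p[:,1]/-p[:,2]]
def save(c,name,box=None,s=1):
    im=c["img"][:,:,::-1]
    if box: im=im[box[1]:box[3],box[0]:box[2]]
    cv2.imwrite("pics/"+name,cv2.resize(im,None,fx=s,fy=s,interpolation=cv2.INTER_CUBIC))
def jac_tool(o): return R.from_quat(o["eef_rot"]).as_matrix()
E
python3 - <<'E'
from h import *
c=env.camera("top"); save(c,"top1.png",(205,200,285,260),10)
print(unproj(c,242,229,.06))
for n,u,v in(("L",235,215),("R",250,243)):print(unproj(c,u,v,.06))
c=env.camera("scene"); save(c,"scene1.png",(240,195,320,255),10)
print(unproj(c,281,221,.06))
E
```

```text
[0.45569175 0.00752422 0.06      ]
[0.49988894 0.02615837 0.06      ]
[ 0.41201767 -0.01379361  0.06      ]
[0.46155394 0.00214946 0.06      ]
```

View pics/top1.png

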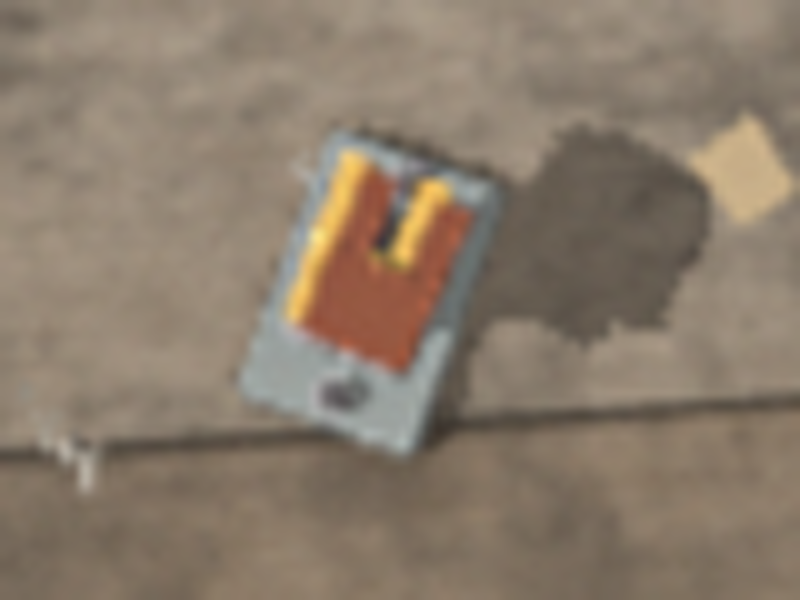

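View pics/scene1.png

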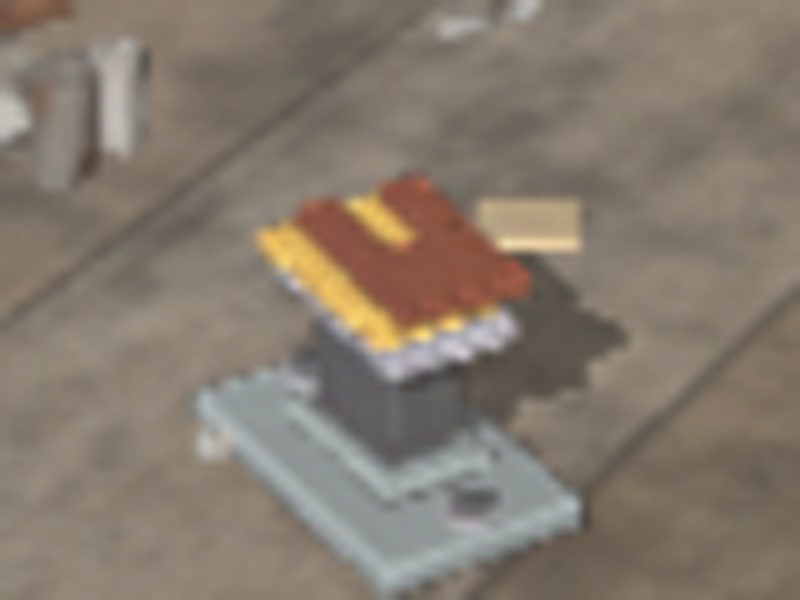

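The top zoom shows the foot corners at about (238.5,213), (255,218.5), (245.5,245.5) and (229,238.5). The copper plate is shifted right over the brass one, and the slots face up in the image. The scene zoom confirms the stacking order. Next I'll work out the stand pose and the camera-to-tool geometry.

Run:
```python
from h import *
c=env.camera("top")
P=[unproj(c,*p,.01)[:2] for p in((238.5,213),(255,218.5),(245.5,245.5),(229,238.5))]
P=np.array(P);print(P.round(4),P.mean(0), (P[0]+P[1]-P[2]-P[3])/2)
d=P[0]+P[1]-P[2]-P[3];print(np.arctan2(d[1],d[0]))
def quad(cr,z):
    Q=np.array([unproj(c,205+a/10,200+b/10,z)[:2] for a,b in cr]);d=Q[0]+Q[1]-Q[2]-Q[3];print(Q.round(4),Q.mean(0),np.arctan2(d[1],d[0]))
quad([(370,165),(475,208),(403,372),(300,325)],.068)
o=env.get_obs();Rm=jac_tool(o);print(Rm.round(3))
w=env.camera("wrist");Rw=R.from_quat(w["rotation"]).as_matrix()
print("cam in tool", Rm.T@(w["xyz"]-o["position"]),(Rm.T@Rw).round(3))
```

```text
[[ 0.5139  0.0167]
 [ 0.4926 -0.0345]
 [ 0.4098  0.0011]
 [ 0.4351  0.0513]] [0.4628479  0.00864054] [ 0.08083245 -0.03507212]
-0.40937351049698933
[[ 0.4925  0.005 ]
 [ 0.4772 -0.0258]
 [ 0.4295 -0.001 ]
 [ 0.4456  0.0289]] [0.4612038  0.00177159] -0.47563062298900205
[[-0.958 -0.288 -0.   ]
 [-0.288  0.958  0.   ]
 [ 0.     0.001 -1.   ]]
cam in tool [ 0.08260202  0.00042644 -0.09291924] [[ 0.     0.952  0.306]
 [ 1.     0.    -0.002]
 [-0.002  0.306 -0.952]]
```

Request:
servo_tool(commands=[0,0,0.35,-222,273,0,100,0,0,0.7,-444,546,20,100,0,0,0.7,-444,546,40,100,0,0,0.7,-444,546,40,100,0,0,0.7,-444,546,40,100,0,0,0.7,-444,546,40,100,0,0,0.7,-444,546,40,100,0,0,0.7,-444,546,40,100,0,0,0.7,-444,546,40,100,0,0,0.7,-444,546,40,100], newtons=12)

```text
time: 1.6
position: [0.4294, -0.0748, 0.2584]
eef_rot: [0.202, 0.979, 0.0, 0.001]
ft_force: [1.8, -1.0, -0.8]
gripper_width: 0.0878
```

```bash
cat >> h.py <<'E'
def delta(xyz,yaw_y):
    """tool-frame command to bring TCP to xyz with tool y at world angle yaw_y, pointing down"""
    o=env.get_obs();M=jac_tool(o)
    y=np.array([np.cos(yaw_y),np.sin(yaw_y),0]);z=np.array([0,0,-1.]);T=np.c_[np.cross(y,z),y,z]
    return R.from_matrix(M.T@T).as_rotvec().round(4),(M.T@(np.array(xyz)-o["position"])*1000).round(1)
E
python3 - <<'E'
from h import *
o=env.get_obs();print(o["position"],o["joint_positions"].round(2),delta((.462,.005,.235),1.16))
E
```

```text
[ 0.42941652 -0.07475366  0.25839604] [ 0.28 -0.02 -0.54 -0.   -1.05 -2.26] (array([0.0012, 0.0011, 0.003 ]), array([ 1.7, 86.1, 23.5]))
```

Request:
servo_tool(commands=[0,0,0,2,86,23,100,0,0,0,2,86,23,100,0,0,0,2,86,23,100,0,0,0,2,86,23,100])

```text
time: 2.1
position: [0.4615, 0.0048, 0.2356]
eef_rot: [0.202, 0.979, 0.0, 0.001]
ft_force: [0.6, 0.2, 0.6]
gripper_width: 0.0876
```

Run:
```python
from h import *
o=env.get_obs();print(o["position"],o["joint_positions"].round(2))
c=env.camera("wrist");save(c,"w1.png");print(proj(c,[(.4628,.0086,.05)]))
save(env.camera("top"),"top2.png")
```

```text
[0.4615093  0.00482367 0.23556657] [ 0.44  0.05 -0.52  0.   -1.   -2.42]
[[261.82947911 182.99499732]]
```

View pics/w1.png

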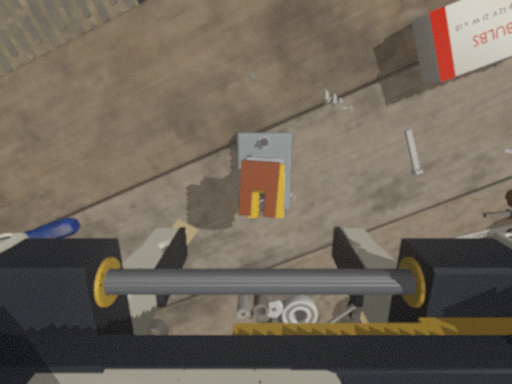

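The wrist view shows the foot at about (238-292,133-210). The copper plate is at (240-283,158-217), with brass showing to its right up to about x=286. I'll zoom in.

Run:
```python
from h import *
c=env.camera("wrist");save(c,"w2.png",(225,125,305,225),6)
```

```text
(no output)
```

View pics/w2.png

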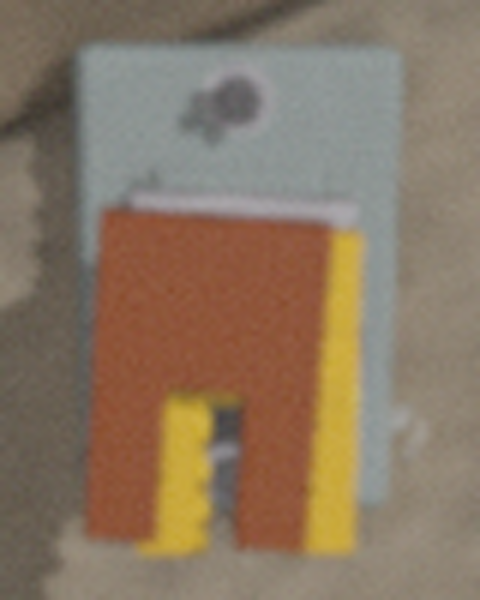

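Run:
```python
from h import *
c=env.camera("wrist")
U=lambda a,b,z:unproj(c,225+a/6,125+b/6,z)[:2]
th=-0.409
def S(p): # frame of stand orientation about (.4628,.0086)
    d=p-np.array([.4628,.0086]);return np.array([np.cos(th)*d[0]+np.sin(th)*d[1],-np.sin(th)*d[0]+np.cos(th)*d[1]])*1000
for n,q,z in(("foot",[(80,45),(402,50),(385,505)],.01),("cu",[(100,210),(332,225),(305,550),(87,540)],.068),("brassR",[(365,232),(355,555)],.062),("brassbottomL",[(138,552)],.062),("low",[(135,192),(357,207)],.056)):
    for p in q: print(n,U(*p,z).round(4),S(U(*p,z)).round(1))
a=U(80,45,.01);b=U(402,50,.01);d=a-b;print("foot y dir",np.arctan2(d[1],d[0])-np.pi/2)
```

```text
foot [0.4119 0.0029] [-44.5 -25.4]
foot [0.4357 0.0557] [-43.6  32.5]
foot [0.5163 0.0205] [44.4 32.2]
cu [0.4307 0.0018] [-26.7 -19. ]
cu [0.4468 0.0331] [-24.4  16.2]
cu [0.4946 0.009 ] [29.1 13. ]
cu [ 0.479  -0.0225] [ 27.3 -22.1]
brassR [0.4513 0.0373] [-21.9  21.8]
brassR [0.5013 0.0155] [32.5 21.7]
brassbottomL [ 0.4865 -0.0171] [ 32.  -14.1]
low [0.4324 0.0064] [-27.  -14.1]
low [0.4486 0.0376] [-24.6  21. ]
foot y dir -3.5661002448221213
```

Run:
```python
from h import *
print(delta((.4652,.0103,.106),1.156))
```

```text
(array([0.0017, 0.0016, 0.0058]), array([ -0.7,   6.8, 129.9]))
```

Request:
servo_tool(commands=[0.002,0.002,0.006,-1,7,50,100,0.002,0.002,0.006,-1,7,90,100,0.002,0.002,0.006,-1,7,120,100,0.002,0.002,0.006,-1,7,130,100,0.002,0.002,0.006,-1,7,130,100,0.002,0.002,0.006,-1,7,130,100])

```text
time: 3.05
position: [0.4663, 0.0105, 0.107]
eef_rot: [0.206, 0.979, 0.0, 0.001]
ft_force: [0.7, -0.2, -0.9]
gripper_width: 0.0875
```

Run:
```python
from h import *
o=env.get_obs();print(o["position"],o["ft_force"].round(1),delta((.4652,.0103,.106),1.156))
c=env.camera("wrist");save(c,"w3.png",(130,140,390,335),3)
c=env.camera("scene");save(c,"s3.png",(220,150,340,260),6)
```

```text
[0.46629899 0.01053166 0.10703446] [ 0.7 -0.2 -0.9] (array([ 0.0011,  0.001 , -0.0002]), array([ 0.9, -0.7,  1. ]))
```

View pics/w3.png

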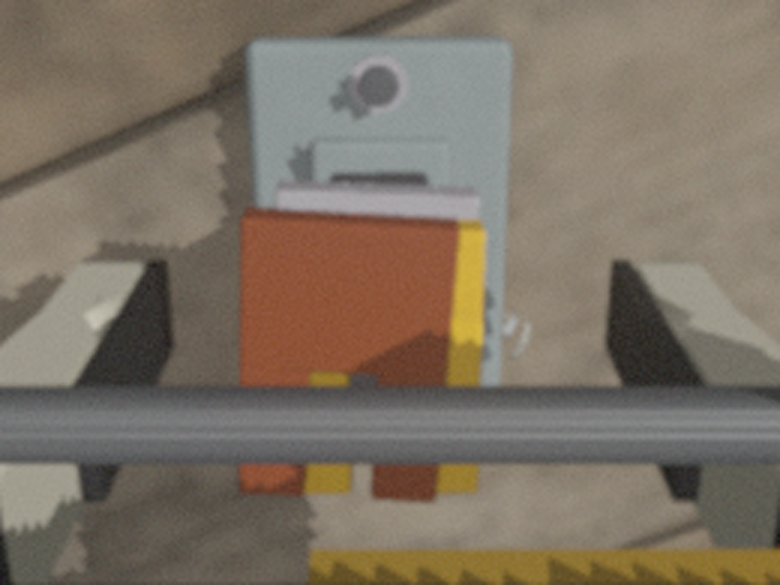

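View pics/s3.png

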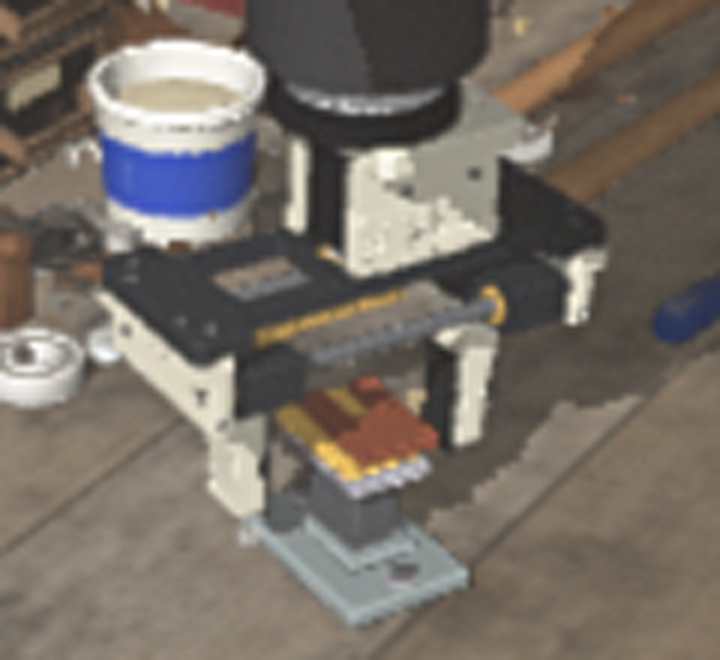

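Both fingers are beside the stack, with the pads at about columns 165 and 615 in the crop and a clear gap to the plates on each side. Now a slow crosswise squeeze.

Request:
servo_tool(commands=[0,0,0,0,-2,1,75,0,0,0,0,-2,1,65,0,0,0,0,-2,1,60,0,0,0,0,-2,1,56,0,0,0,0,-2,1,53,0,0,0,0,-2,1,50,0,0,0,0,-2,1,47,0,0,0,0,-2,1,44,0,0,0,0,-2,1,42,0,0,0,0,-2,1,40], newtons=12)

```text
time: 4.4
position: [0.4653, 0.0087, 0.106]
eef_rot: [0.206, 0.979, 0.0, 0.001]
ft_force: [0.8, -1.7, -0.5]
gripper_width: 0.0357
```

Request:
servo_tool(commands=[0,0,0,0,0,0,38,0,0,0,0,0,0,36,0,0,0,0,0,0,34,0,0,0,0,0,0,34], newtons=12)

```text
time: 4.9
position: [0.4653, 0.0087, 0.106]
eef_rot: [0.206, 0.979, 0.0, 0.001]
ft_force: [-0.3, -0.8, -0.8]
gripper_width: 0.0359
```

Run:
```python
from h import *
o=env.get_obs();print(o["gripper_width"],o["position"],o["ft_force"].round(1))
c=env.camera("wrist");save(c,"w4.png",(130,140,390,335),3)
```

```text
0.03588830348457458 [0.46531647 0.00870017 0.1059666 ] [-0.3 -0.8 -0.8]
```

View pics/w4.png

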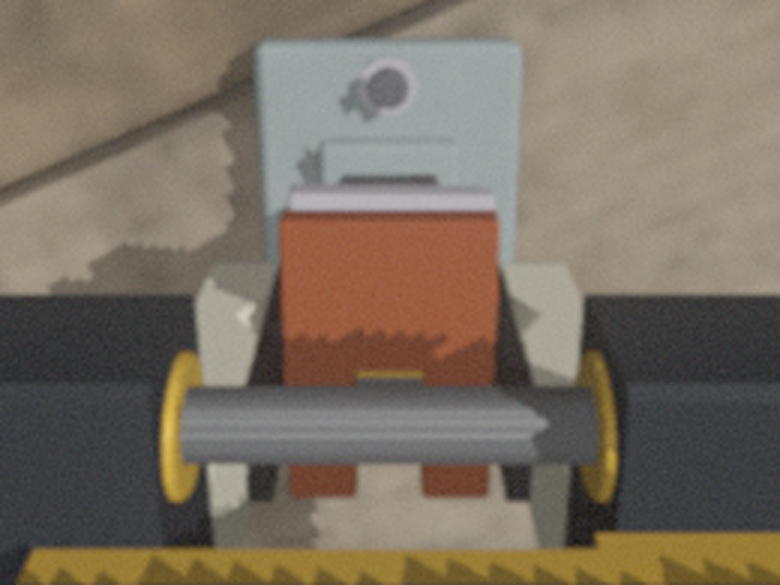

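Crosswise the stack is now flush: copper spans columns 283-497, low sits under it, and the opening reads 35.9 mm. Next is the lengthwise squeeze.

Run:
```python
from h import *
c=env.camera("wrist");o=env.get_obs();M=jac_tool(o)
for n,a,b,z in(("cu back",390,215,.068),("cu front",390,496,.068),("low back",390,189,.056),("foot back",390,41,.01)):
    p=unproj(c,130+a/3,140+b/3,z); print(n,(M.T@(p-o["position"])*1000).round(1))
print(M.round(3))
```

```text
cu back [29.9  1.4 38. ]
cu front [-24.6   1.5  38. ]
low back [29.9  1.5 50. ]
foot back [47.1  1.6 95.9]
[[-0.915  0.403  0.001]
 [ 0.403  0.915  0.001]
 [-0.001  0.001 -1.   ]]
```

Request:
servo_tool(commands=[0,0,0,0,0,0,46,0,0,0,0,0,0,60,0,0,0,0,0,0,100,0,0,0,0,0,-20,100,0,0,0,0,0,-60,100,0,0,0,0,0,-100,100,0,0,0,0,0,-100,100,0,0,0,0,0,-100,100])

```text
time: 6.0
position: [0.4649, 0.0086, 0.2057]
eef_rot: [0.206, 0.979, 0.001, 0.001]
ft_force: [-0.6, -0.3, 0.1]
gripper_width: 0.0874
```

Run:
```python
from h import *
o=env.get_obs();print(o["position"])
c=env.camera("wrist");save(c,"w5.png",(215,120,305,225),6)
```

```text
[0.46485864 0.00858297 0.20570499]
```

View pics/w5.png

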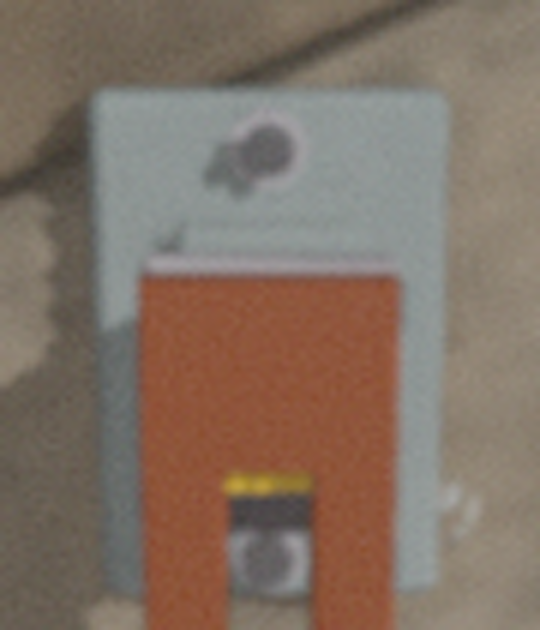

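Run:
```python
from h import *
print(delta((.4626,.0099,.19),2.727))
```

```text
(array([ 4.0000e-04,  4.0000e-04, -1.5714e+00]), array([ 2.4,  0.5, 15.2]))
```

Request:
servo_tool(commands=[0,0,-0.18,2.4,0.5,0,100,0,0,-0.36,2.4,0.5,0,100,0,0,-0.54,2.4,0.5,0,100,0,0,-0.72,2.4,0.5,0,100,0,0,-0.9,2.4,0.5,0,100,0,0,-1.08,2.4,0.5,0,100,0,0,-1.26,2.4,0.5,0,100,0,0,-1.44,2.4,0.5,0,100,0,0,-1.5714,2.4,0.5,0,100,0,0,-1.5714,2.4,0.5,0,100])

```text
time: 7.3
position: [0.4621, 0.0097, 0.2041]
eef_rot: [-0.546, 0.838, 0.0, -0.001]
ft_force: [-0.4, 0.1, 0.1]
gripper_width: 0.0876
```

Request:
servo_tool(commands=[0,0,0,0,0,0,100,0,0,0,0,0,0,100])

```text
time: 7.55
position: [0.462, 0.0097, 0.2037]
eef_rot: [-0.545, 0.838, 0.0, -0.001]
ft_force: [-0.5, 0.1, -0.7]
gripper_width: 0.0876
```

Run:
```python
from h import *
o=env.get_obs();print(o["position"],delta((.4626,.0099,.106),2.727))
c=env.camera("wrist");save(c,"w6.png",(130,120,390,315),3)
```

```text
[0.46196483 0.00966353 0.20371549] (array([ 0.0021, -0.0017, -0.0028]), array([-0.6, -0.7, 97.7]))
```

View pics/w6.png

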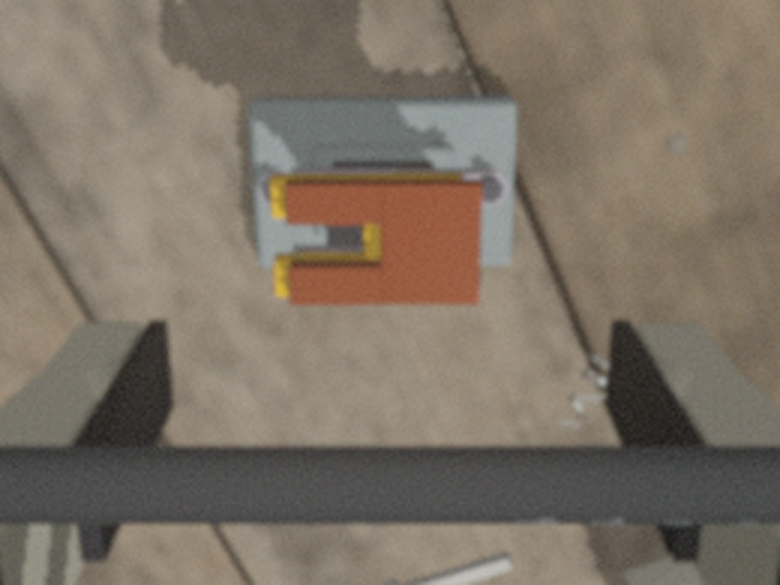

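The view is turned 90°. The brass plate sticks out about 4 mm at the slot end (left, about column 272), while copper and low are roughly in line. I'll descend.

Request:
servo_tool(commands=[0.002,-0.002,-0.003,-0.6,-0.7,45,100,0.002,-0.002,-0.003,-0.6,-0.7,80,100,0.002,-0.002,-0.003,-0.6,-0.7,97.7,100,0.002,-0.002,-0.003,-0.6,-0.7,97.7,100,0.002,-0.002,-0.003,-0.6,-0.7,97.7,100])

```text
time: 8.22
position: [0.4632, 0.0101, 0.1069]
eef_rot: [-0.547, 0.837, -0.0, 0.001]
ft_force: [-0.0, 0.2, 0.5]
gripper_width: 0.0874
```

Run:
```python
from h import *
o=env.get_obs();print(o["position"],o["ft_force"],delta((.4626,.0099,.106),2.727))
c=env.camera("wrist");save(c,"w7.png",(130,140,390,335),3)
```

```text
[0.46323202 0.01009358 0.10686838] [-0.00605302  0.20124095  0.47859029] (array([-0.0009,  0.0011,  0.0005]), array([0.4, 0.5, 0.9]))
```

View pics/w7.png

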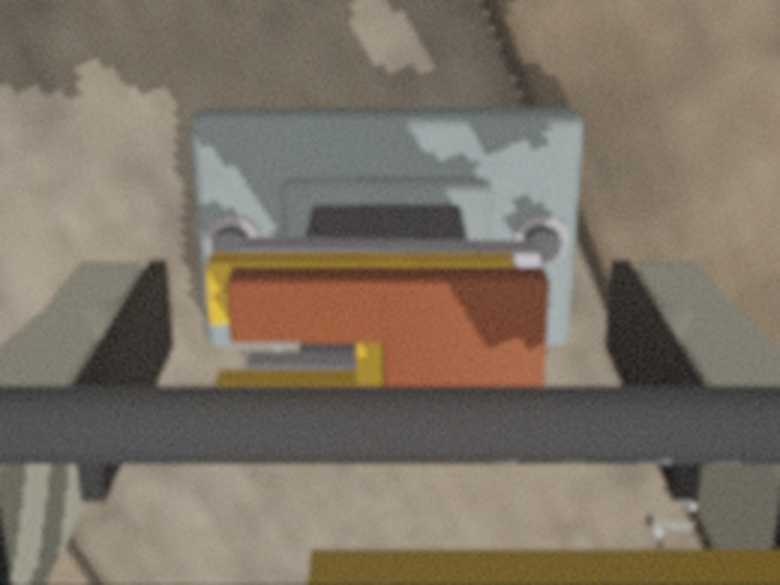

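Request:
servo_tool(commands=[0,0,0,0.4,0.5,0.9,85,0,0,0,0.4,0.5,0.9,78,0,0,0,0.4,0.5,0.9,74,0,0,0,0.4,0.5,0.9,71,0,0,0,0.4,0.5,0.9,68,0,0,0,0.4,0.5,0.9,65,0,0,0,0.4,0.5,0.9,62,0,0,0,0.4,0.5,0.9,58,0,0,0,0.4,0.5,0.9,54,0,0,0,0.4,0.5,0.9,54], newtons=12)

```text
time: 9.52
position: [0.463, 0.0101, 0.1063]
eef_rot: [-0.547, 0.837, -0.0, 0.001]
ft_force: [2.6, -0.8, 3.5]
gripper_width: 0.0539
```

Run:
```python
from h import *
o=env.get_obs();print(o["gripper_width"],o["position"],o["ft_force"].round(1))
c=env.camera("wrist");save(c,"w8.png",(130,140,390,335),3)
```

```text
0.053901372306218234 [0.46302368 0.01010871 0.10632884] [ 2.6 -0.8  3.5]
```

View pics/w8.png

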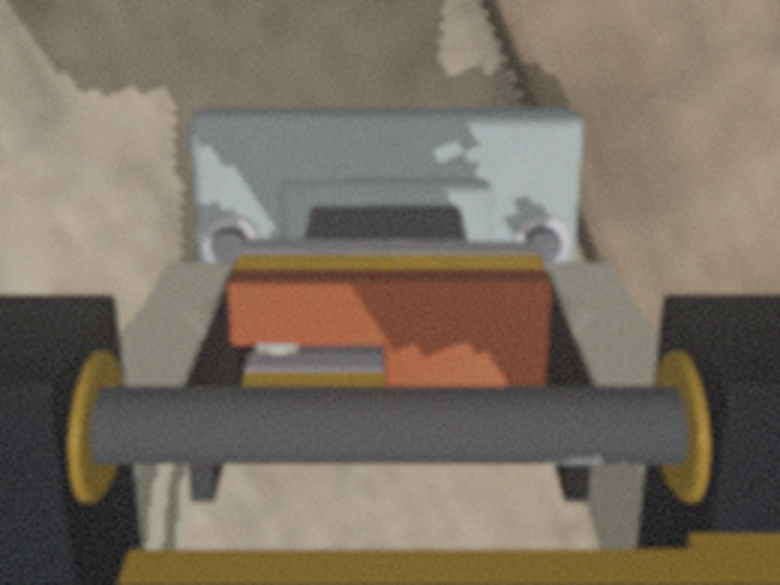

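Lengthwise it's flush too: the opening reads 53.9 mm and the brass overhang is gone. I'll release, rise, turn back and look.

Request:
servo_tool(commands=[0,0,0,0,0,0,64,0,0,0,0,0,0,75,0,0,0,0,0,0,100,0,0,0,0,0,0,100,0,0,0,0,0,-40,100,0,0,0,0,0,-90,100,0,0,0,0,0,-100,100,0,0,0,0,0,-100,100])

```text
time: 10.58
position: [0.4628, 0.0101, 0.2067]
eef_rot: [-0.547, 0.837, -0.0, 0.002]
ft_force: [0.1, -0.7, -0.9]
gripper_width: 0.0876
```

Run:
```python
from h import *
print(delta((.4604,.0109,.206),1.156))
c=env.camera("wrist");save(c,"w9.png",(190,120,320,225),6)
```

```text
(array([7.0000e-04, 4.8000e-03, 1.5715e+00]), array([0.2, 2.5, 0.7]))
```

View pics/w9.png

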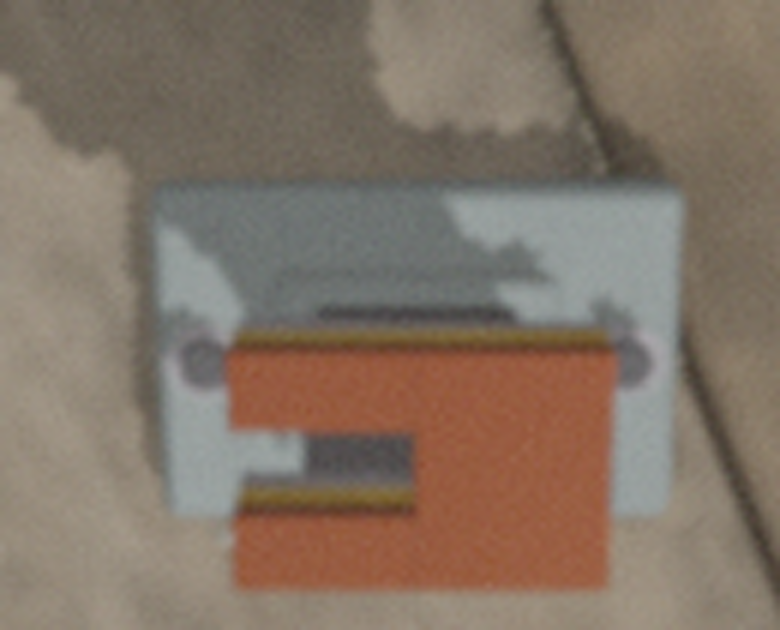

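The stack is square, with the slots aligned and all edges flush (crop columns 230-612). I'll turn back and grip crosswise near the centre of mass.

Request:
servo_tool(commands=[0,0,0.18,0.2,2.5,0,100,0,0,0.36,0.2,2.5,0,100,0,0,0.54,0.2,2.5,0,100,0,0,0.72,0.2,2.5,0,100,0,0,0.9,0.2,2.5,0,100,0,0,1.08,0.2,2.5,0,100,0,0,1.26,0.2,2.5,0,100,0,0,1.44,0.2,2.5,0,100,0,0,1.5715,0.2,2.5,0,100,0,0,1.5715,0.2,2.5,0,100])

```text
time: 11.88
position: [0.4592, 0.0105, 0.2042]
eef_rot: [0.206, 0.979, 0.0, -0.0]
ft_force: [-0.3, -0.2, 0.7]
gripper_width: 0.0877
```

Request:
servo_tool(commands=[0,0,0,0,0,0,100])

```text
time: 12.0
position: [0.4589, 0.0103, 0.2033]
eef_rot: [0.204, 0.979, -0.0, -0.001]
ft_force: [0.3, -0.2, 0.9]
gripper_width: 0.0876
```

Run:
```python
from h import *
print(delta((.4604,.0109,.106),1.156))
```

```text
(array([-0.0012, -0.0021,  0.0035]), array([-1.4,  1.3, 97.3]))
```

Request:
servo_tool(commands=[-0.001,-0.002,0.003,-1.4,1.3,45,100,-0.001,-0.002,0.003,-1.4,1.3,80,100,-0.001,-0.002,0.003,-1.4,1.3,97,100,-0.001,-0.002,0.003,-1.4,1.3,97,100,-0.001,-0.002,0.003,-1.4,1.3,97,100,-0.001,-0.002,0.003,-1.4,1.3,97,100])

```text
time: 12.75
position: [0.461, 0.0111, 0.1072]
eef_rot: [0.205, 0.979, 0.0, 0.001]
ft_force: [-0.1, 0.3, 0.5]
gripper_width: 0.0878
```

Run:
```python
from h import *
o=env.get_obs();print(o["position"],o["eef_rot"],delta((.4604,.0109,.106),1.156))
c=env.camera("wrist");save(c,"w10.png",(130,140,390,335),3)
```

```text
[0.46096161 0.01114155 0.10718555] [2.05385722e-01 9.78680810e-01 3.85639369e-04 6.54569624e-04] (array([0.001 , 0.0011, 0.0011]), array([ 0.4, -0.4,  1.2]))
```

View pics/w10.png

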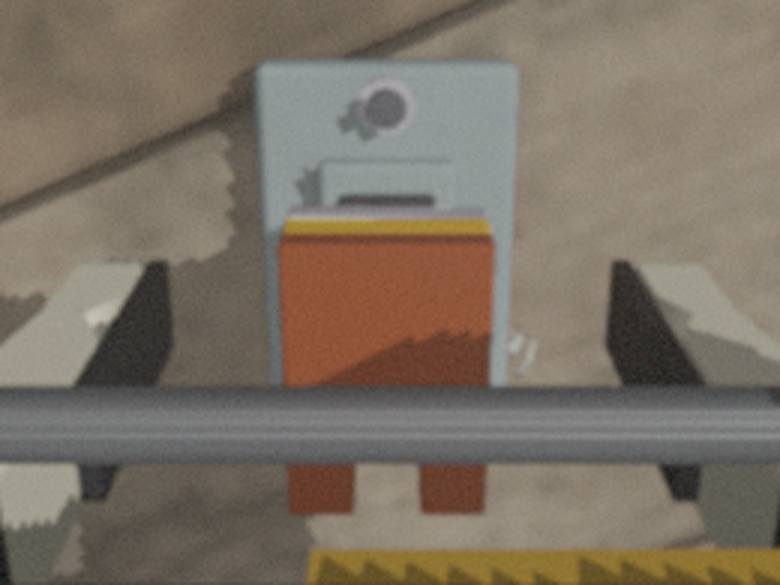

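Request:
servo_tool(commands=[0.001,0.001,0.001,0.4,-0.4,1.2,75,0.001,0.001,0.001,0.4,-0.4,1.2,60,0.001,0.001,0.001,0.4,-0.4,1.2,52,0.001,0.001,0.001,0.4,-0.4,1.2,48,0.001,0.001,0.001,0.4,-0.4,1.2,45,0.001,0.001,0.001,0.4,-0.4,1.2,43,0.001,0.001,0.001,0.4,-0.4,1.2,41,0.001,0.001,0.001,0.4,-0.4,1.2,38,0.001,0.001,0.001,0.4,-0.4,1.2,34,0.001,0.001,0.001,0.4,-0.4,1.2,34], newtons=12)

```text
time: 14.05
position: [0.4603, 0.0109, 0.1059]
eef_rot: [0.206, 0.979, 0.0, 0.0]
ft_force: [0.5, 1.3, -0.5]
gripper_width: 0.036
```

Request:
servo_tool(commands=[0,0,0,0,0,0,30,0,0,0,0,0,0,30,0,0,0,0,0,0,30,0,0,0,0,0,0,30], newtons=35)

```text
time: 14.55
position: [0.4604, 0.0109, 0.1059]
eef_rot: [0.206, 0.979, 0.0, 0.0]
ft_force: [-0.0, 0.1, -1.1]
gripper_width: 0.036
```

Run:
```python
from h import *
o=env.get_obs();print(o["gripper_width"],o["position"],o["ft_force"].round(1))
c=env.camera("wrist");save(c,"w11.png",(130,140,390,335),3)
```

```text
0.03598544679033515 [0.46036172 0.01094509 0.10593547] [-0.   0.1 -1.1]
```

View pics/w11.png

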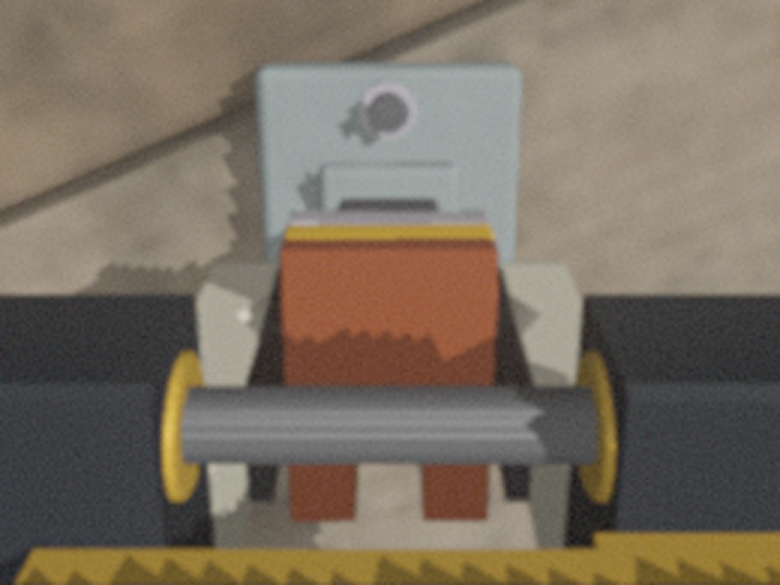

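All three plates are held flush at 35 N with the opening at 36.0 mm. I'll lift slowly, a little at first.

Request:
servo_tool(commands=[0,0,0,0,0,-2,30,0,0,0,0,0,-6,30,0,0,0,0,0,-12,30,0,0,0,0,0,-20,30,0,0,0,0,0,-30,30,0,0,0,0,0,-40,30,0,0,0,0,0,-50,30,0,0,0,0,0,-60,30,0,0,0,0,0,-70,30,0,0,0,0,0,-80,30])

```text
time: 15.85
position: [0.4603, 0.011, 0.1866]
eef_rot: [0.206, 0.979, 0.0, 0.0]
ft_force: [-0.4, -0.5, -2.3]
gripper_width: 0.0357
```

Request:
servo_tool(commands=[0,0,0,0,0,-10,30,0,0,0,0,0,-20,30,0,0,0,0,0,-30,30,0,0,0,0,0,-40,30,0,0,0,0,0,-48,30,0,0,0,0,0,-50,30,0,0,0,0,0,-50,30,0,0,0,0,0,-50,30,0,0,0,0,0,-50,30])

```text
time: 16.98
position: [0.4602, 0.0109, 0.2363]
eef_rot: [0.206, 0.979, -0.0, -0.0]
ft_force: [-0.5, 0.1, -2.9]
gripper_width: 0.0359
```

Run:
```python
from h import *
o=env.get_obs();print(o["gripper_width"],o["position"],o["eef_rot"],o["ft_force"].round(1),abs(o["qd"]).max())
c=env.camera("wrist");save(c,"w12.png",(130,140,390,335),3)
c=env.camera("scene");p=proj(c,[o["position"]-[0,0,.047]])[0].astype(int);print(p);save(c,"s12.png",(p[0]-50,p[1]-40,p[0]+50,p[1]+60),6)
```

```text
0.035937852685811685 [0.46015767 0.01087245 0.23627195] [ 2.05987668e-01  9.78554540e-01 -1.64184107e-04 -2.58295116e-04] [-0.5  0.1 -2.9] 0.003225415265552749
[281 175]
```

View pics/w12.png

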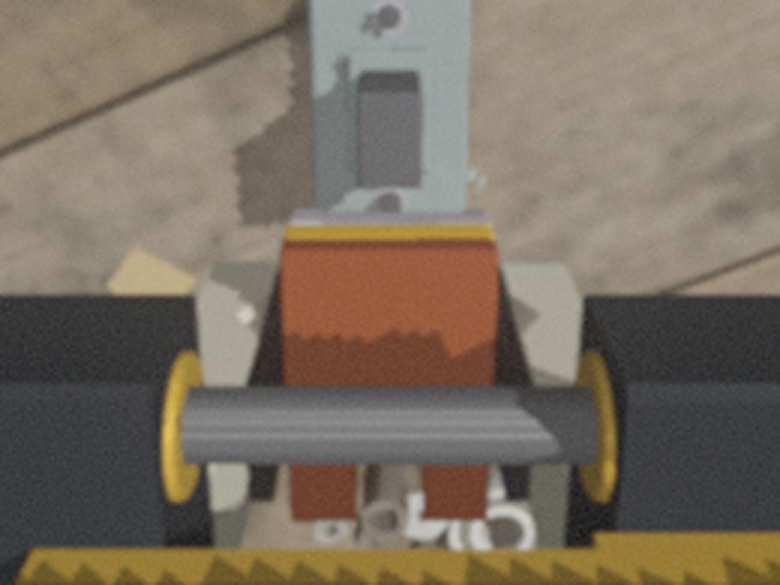

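View pics/s12.png

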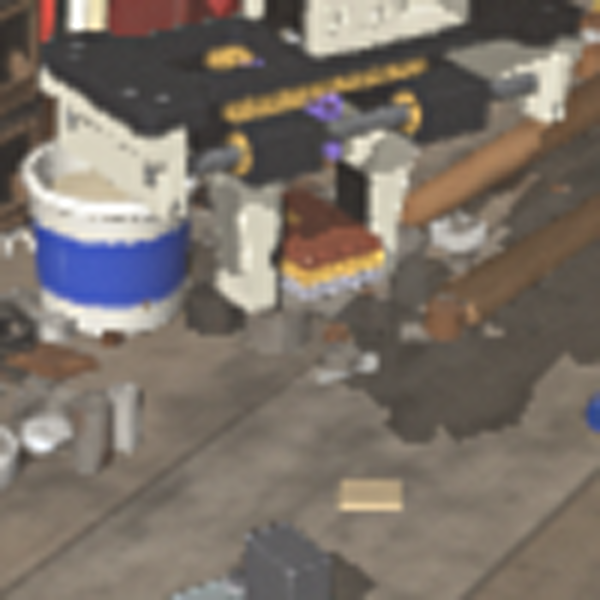

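The stack hangs level with all three layers visible, and in the wrist frame it looks unchanged from before the lift. It is raised 130 mm and the arm is still, so I'm handing in.

```bash
python3 -c "
from plant import env
print(env.hand_in())"
```

```text
the job is handed in; nothing more can be done
None
```

I squared the three shims on the stand, lifted the stack by its long edges, and handed in at about 17 s with the arm still holding it. `hand_in` gave no verdict.

- **Squaring:** I squeezed crosswise at 12 N until the opening read 35.9 mm (plate width 36 mm). I then squeezed lengthwise until it read 53.9 mm (plate length 54 mm). The wrist image afterwards showed all the edges and slots flush while the stack was still on the stand.
- **Lift:** I gripped crosswise at 35 N, with the pads near the stack's centre of mass, and raised it 130 mm.
- **Last checks:**
    - The opening was 35.9 mm and the tool was level.
    - The joints were practically still, at 0.003 rad/s or less.
    - The wrist carried about 2–3 N, and the three plates weigh about 2.4 N.
    - The stack looked the same in the wrist view as before the lift, and the stand top was empty.
- **Disagreement:** The top and wrist cameras differed by about 3 mm on where the stand is. I settled it by centring the fingers on the block in the wrist view.
- **Not measured:** I didn't re-measure the other bench items. The arm stayed clear of them and I felt no unexpected contact forces.

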